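# Push the jig's three locating plungers home in order

## Robot

A 6-joint arm with a two-finger parallel gripper is mounted at the origin on the work surface. World frame = base frame: x ahead of the robot, y to its left, z up, the work surface at z = 0. Lengths are in m, angles in degrees, forces in N, time in s.
With the tool pointing down it reaches from about 0.25 to 0.725 m from the base axis. Payload 9.7 kg.
Tool frame: the origin (TCP) lies midway between the tips of the shut fingers; the grasp point (between the pads) lies 19 mm behind it; z points along the fingers, y is the line along which they close (so a half turn about z gives the same grasp; the last joint's range is limited). The gripper opens to 85 mm and grips with 20 to 120 N. Pads are 22 mm wide; open, the fingers measure 114 mm over their backs; the gripper's body (76 mm by 85 mm) begins 54 mm behind the grasp point. The pads swing forward as they close: fully open they stand 13 mm farther back than shut.
Start: joints at [67.666, 4.979, 10.078, 95.1, 0, 90], TCP at [0.209, 0.509, 0.209] pointing down, gripper open.
Joint ranges: [-179.16, 179.16], [-48.56, 103.87], [-65.8, 70.77], [-126.05, 130.52], [-82.76, 87.17], [-180, 180]. Speed limits (degrees/s): [127.2, 127.2, 147.25, 180, 180, 180].

## Interface

Orientations are given as [roll, pitch, yaw] about the fixed x, y, z axes, in that order (R = Rz(yaw) Ry(pitch) Rx(roll)).
In Python, from workcell import readout, imaging, bot, spotter gives the robot as it stands.
- The arm moves only by the shell command python3 -m jog 'ROWS' [FORCE]. ROWS is JSON, a list of rows, each an object with "rotation": the turn, a rotation vector about the world's x, y, z in degrees, a list of three; "translation": the shift along the world's x, y, z in mm, a list of three; "grip": the finger opening in mm, from 0 to 85.4. In form: [{"rotation": [wx, wy, wz], "translation": [dx, dy, dz], "grip": grip}, ...]. A call has 1 to 20 rows; each row is the pose to reach, as a shift and turn from the pose commanded when the call began; what a row does not reach only later rows make up. A row lasts 1/10 s, in which the tool goes at most 50 mm and 8.59 degrees, less where a joint would pass 70% of its speed; a pose out of reach is approached as far as the arm can. A call with a gripper value outside its range is refused whole. The fingers move at their own pace and stop on an object; FORCE is the grip in N (left out, the last holds). Time passes only in rows, so rows that repeat a pose let the fingers close. It gives the time, the measured TCP pose, the force, the opening and the grip force at its end, in the units of the state.
- readout.get_obs(): the state, without advancing time (a new reading comes with each control period).
- imaging.camera(name): name is "side" or "top" or "wrist"; returns (picture, depth): 420x560x3 uint8, red, green, blue; 420x560 float32, m along the optical axis (not along the pixel's ray), 0 where there is no reading.
- imaging.camera_info(name): a dict with "vertical_fov" (degrees; the focal length in pixels is half the picture's height over the tangent of half this angle, whatever the lens; pixels are square), "cx", "cy" (the principal point, pixels), "extrinsics" (4x4, takes a point from camera to world coordinates); the wrist camera has in their place "tool_from_camera" (4x4, takes a point from camera to tool coordinates, whose origin is the TCP and whose axes are the flange's). Camera axes: x right, y down, z forward; pixel columns grow to the right and rows downward; lengths in m; the calibration is good to about 2 mm. The wrist camera is an equidistant fisheye: a pixel r from the principal point sees the ray r / f radians off the axis. A picture is of the moment at which its call begins: read the wrist's pose just before it. camera_info takes no time and is no camera call.
- bot.job_done(): hands the job in; it is judged then, once.
Trained networks look in the newest picture that a camera, given by its name, has taken for a name from the list of things; names that differ only in an ending like _2 or _b are one class to them, and where a whole thing is asked for, a point or a joint stands for the part that bears it (a point fixed in the world has none). Each returns a list of dicts, best first, with "confidence" (0 to 1); they miss things now and then, are a little off and sometimes report something else, mostly with a low value. They report only what shows in the picture. A call takes as long as a camera call.
- spotter.spot_in(camera, target): "box" ([centre column, centre row, width, height] in pixels, round what is visible of it).
- spotter.mark_of(camera, target): "uv" ([column, row] in pixels: a listed point, or the origin of a listed thing).
The state is a dict: "time": time; "q": joint angles; "qd": joint speeds; "joint_efforts": joint torques, N m; "ee_pos": TCP position; "tcp_rot": TCP orientation; "wrist_force": force on the tool from outside, world axes, zero at the start; "torque": the same for the moment, N m; "opening": finger opening in m; "grasp_force": force on a finger pad.
Only numpy, scipy, OpenCV 4.12 (cv2) and the standard library are available. Lean on these libraries where they do the work, as an engineer would, in place of code of your own. Each camera call takes 0.05 s, during which the arm holds its last target. There are 200 camera calls.

## Task

Set the assembly jig: push its three headed locating plungers down one after another until each is fully home, its collar resting on its guide, first the one with the wide flat disc head, then the one with the square head, then the one with the small domed head. Press only lightly, stopping as soon as each is home, and do not pull any of them up. Leave the tall thin ejector pin standing up and everything else on the bench where it is.

Things in the scene. Friction and masses are not known exactly. Their poses are not given: they have to be found in the camera images.
- jig: Square grey-painted cast assembly jig, 156 by 156 by 30 mm, fixed to the bench; origin at the centre of its underside, z up, x and y along its sides. A round bearing flange (58 mm diameter, 8 mm high) with a 19 mm spigot stands in its middle. Four plunger guides stand 44 mm from the centre in both x and y, one near each corner, so neighbours are 88 mm apart.
- disc_unit: Fixed dark steel guide, 33 mm diameter, 20 mm high, on any of the jig's four corners; origin at the centre of its underside, 30 mm above the bench. It carries the steel plunger with the wide flat disc head: a 12 mm stem with a 20 mm collar 4 mm thick, a 17 mm rubber buffer 5 mm thick on the collar, and the head on top.
- disc (a joint): Downward travel of the plunger with the wide flat disc head, m: 0 = fully raised (its collar 12 mm above its guide), 0.012 = fully home (collar resting on its guide, hard stop); negative = pulled up. It starts at 0 to 0.003, slides straight down against about 3 N of friction and stays where it is left. Its head sits on a rubber buffer that gives about 1 mm per 5 N (at most 5 mm) and springs back.
- disc_top (a point): Centre of the top of the plunger with the wide flat disc head; moves with it. About 83 mm above the bench when fully raised, 71 mm when home. Head is a flat disc 36 mm in diameter, 12 mm thick.
- square_unit: Fixed dark steel guide, 33 mm diameter, 20 mm high, on any of the jig's four corners; origin at the centre of its underside, 30 mm above the bench. It carries the steel plunger with the square head: a 12 mm stem with a 20 mm collar 4 mm thick, a 17 mm rubber buffer 5 mm thick on the collar, and the head on top.
- square (a joint): Downward travel of the plunger with the square head, m: 0 = fully raised (its collar 12 mm above its guide), 0.012 = fully home (collar resting on its guide, hard stop); negative = pulled up. It starts at 0 to 0.003, slides straight down against about 3 N of friction and stays where it is left. Its head sits on a rubber buffer that gives about 1 mm per 5 N (at most 5 mm) and springs back.
- square_top (a point): Centre of the top of the plunger with the square head; moves with it. About 83 mm above the bench when fully raised, 71 mm when home. Head is a flat square, 26 by 26 mm, 12 mm thick, sides parallel to the jig.
- dome_unit: Fixed dark steel guide, 33 mm diameter, 20 mm high, on any of the jig's four corners; origin at the centre of its underside, 30 mm above the bench. It carries the steel plunger with the small domed head: a 12 mm stem with a 20 mm collar 4 mm thick, a 17 mm rubber buffer 5 mm thick on the collar, and the head on top.
- dome (a joint): Downward travel of the plunger with the small domed head, m: 0 = fully raised (its collar 12 mm above its guide), 0.012 = fully home (collar resting on its guide, hard stop); negative = pulled up. It starts at 0 to 0.003, slides straight down against about 3 N of friction and stays where it is left. Its head sits on a rubber buffer that gives about 1 mm per 5 N (at most 5 mm) and springs back.
- dome_top (a point): Centre of the top of the plunger with the small domed head; moves with it. About 83 mm above the bench when fully raised, 71 mm when home. Head is round with a domed top, 22 mm in diameter, 12 mm high.
- ejector_unit: Fixed dark steel guide, 33 mm diameter, 20 mm high, on any of the jig's four corners; origin at the centre of its underside, 30 mm above the bench. It carries the tall thin ejector pin, which has no head.
- ejector (a joint): Downward travel of the tall thin ejector pin, m: 0 = fully raised; it starts at 0 and stays where it is left. To be left alone.
- ejector_top (a point): Centre of the top of the tall thin ejector pin, 110 mm above the bench. It is a plain steel rod 12 mm in diameter.
- collar: Steel ring, 42 mm outside, 22 mm inside, 12 mm high, lying round the spigot on the flange in the middle of the jig, its top 50 mm above the bench; origin at the centre of its underside. Loose; to be left alone.
- bearings: Upright stack of three steel bearings, 52 mm diameter, 42 mm high, on the bench to the left of the jig; origin at the centre of its underside. Loose; to be left alone.
- dowel: Steel dowel pin standing upright on the bench on the robot's side of the jig, 16 mm diameter, 50 mm high; origin at the centre of its underside. Loose; to be left alone.
- screwdriver: Screwdriver lying on the bench to the right of the jig, about 200 mm long, under 40 mm high. Loose; to be left alone.
- bottle: Small plastic bottle, 38 mm diameter, 100 mm high, standing on the left of the bench; origin at the centre of its underside. Loose; to be left alone.
- gauge_block: Steel gauge block, 35 by 60 by 28 mm, on the left of the bench; origin at the centre of its underside. Loose; to be left alone.
- race: Stack of two bearing races, 68 mm diameter, 36 mm high, on the right of the bench; origin at the centre of its underside. Loose; to be left alone.

How it is judged (in metres and radians):
On the way, in this order (a step that is already met when the one before it is completed fails the run):
1. the plunger with the wide flat disc head is pushed home (value of joint disc above 0.0105 m), for 0.2 s.
2. the plunger with the square head is pushed home (value of joint square above 0.0105 m), for 0.2 s.
3. the plunger with the small domed head is pushed home (value of joint dome above 0.0105 m), for 0.2 s.
At the end, for the whole second after the job is handed in: All three headed plungers are home (within 1.5 mm of their stops), the ejector pin is still up (pushed less than 3 mm), and every loose thing is at rest within 12 mm of where it started (value of joint each of disc, square, dome above 0.0105 m and value of joint ejector below 0.003 m and distance of each of collar, bearings, dowel, screwdriver, bottle, gauge_block, race from where it was at the start of the episode below 0.012 m and linear speed of each of collar, bearings, dowel, screwdriver, bottle, gauge_block, race below 0.02 m/s); the robot touches nothing.
It fails at once if a plunger is pushed more than 6 mm down before the one that comes before it is home ((value of joint square above 0.006 m and value of joint disc below 0.0105 m) or (value of joint dome above 0.006 m and value of joint square below 0.0105 m)).
It fails at once if a plunger or the ejector pin is pulled up by more than 3 mm (value of joint any of disc, square, dome, ejector below -0.003 m).
It fails at once if the ejector pin is pushed down by more than 3 mm (value of joint ejector above 0.003 m).
It fails at once if a plunger, its guide or the jig is pressed with more than 30 N (contact force between any of the arm, the fingers and disc_unit above 30 N or contact force between any of the arm, the fingers and square_unit above 30 N or contact force between any of the arm, the fingers and dome_unit above 30 N or contact force between any of the arm, the fingers and ejector_unit above 30 N or contact force between any of the arm, the fingers and jig above 30 N).
It fails at once if a loose thing is moved or lifted by more than 12 mm (distance of any of collar, bearings, dowel, screwdriver, bottle, gauge_block, race from where it was at the start of the episode above 0.012 m).
It also fails if it takes over 38 s, if anything falls off the work surface, if the arm or the gripper's body presses on something with over 40 N, if the wrist force passes 120 N, or if a joint passes its speed limit or range.

## Working session

There is one attempt and no reset: what is moved stays moved. The work goes in short steps, Python scripts to look and compute and a shell command to move; the robot and the scene stay as the last step left them, time stands still between calls to the robot, and variables do not carry over. Pictures are saved under pics/ and viewed, at most 10 in all, crops included, and the job is handed in when it is done.

```bash
mkdir -p pics
cat > h.py <<'E'
import numpy as np, cv2
from workcell import readout, imaging, bot, spotter
def world(name,u,v,depth,info=None):
    i=info or imaging.camera_info(name); f=210/np.tan(np.radians(i['vertical_fov']/2))
    p=np.array([(u-i['cx'])/f*depth,(v-i['cy'])/f*depth,depth,1]); return (np.array(i['extrinsics'])@p)[:3]
def ray(name,u,v):
    o=np.array(imaging.camera_info(name)['extrinsics'])[:3,3]; d=world(name,u,v,1.)-o; return o,d/np.linalg.norm(d)
def tri(rays):
    A=sum(np.eye(3)-np.outer(d,d) for o,d in rays); b=sum((np.eye(3)-np.outer(d,d))@o for o,d in rays)
    return np.linalg.solve(A,b)
E
python3 - <<'E'
from h import *
np.set_printoptions(precision=4,suppress=True)
s=readout.get_obs(); print(s['ee_pos'],s['tcp_rot'],s['wrist_force'],s['opening'])
R={}
for c in('top','side'):
    im,d=imaging.camera(c); cv2.imwrite(f'pics/{c}0.png',im[...,::-1]); np.save(c+'.npy',d)
    for t in('disc_top','square_top','dome_top','ejector_top'):
        r=spotter.mark_of(c,t)
        for k in r[:2]:
            u,v=k['uv']; z=d[int(round(v)),int(round(u))]
            print(c,t,round(k['confidence'],2),np.round(k['uv'],1),world(c,u,v,z))
        if r: R.setdefault(t,[]).append(ray(c,*r[0]['uv']))
for t in R:
    if len(R[t])>1: print(t,tri(R[t]))
E
```

```text
[0.2089 0.5085 0.2088] [-179.9219   -0.0001  157.6634] [ 0.1151 -0.0713 -0.037 ] 0.08512186783998461
top disc_top 0.72 [233.9 230.8] [0.4729 0.1245 0.0801]
top disc_top 0.54 [218.8 188.5] [0.5892 0.1729 0.0267]
top square_top 0.42 [257.6 186.2] [0.5809 0.0696 0.0818]
top dome_top 0.6 [268.5 219.5] [0.4995 0.0428 0.0815]
top ejector_top 0.51 [237.1 232.9] [0.4679 0.1168 0.0799]
top ejector_top 0.49 [220.  190.5] [0.5637 0.1552 0.1096]
side disc_top 0.73 [270.8 207.6] [0.5088 0.0457 0.0817]
side disc_top 0.68 [237.6 195.2] [0.4731 0.121  0.0806]
side square_top 0.63 [291.4 187.4] [0.5833 0.066  0.0799]
side dome_top 0.54 [221.6 141.6] [0.5799 0.3566 0.0161]
side dome_top 0.48 [271.4 209.8] [0.5043 0.0376 0.085 ]
side ejector_top 0.5 [260.4 160.1] [0.5636 0.1562 0.1088]
disc_top [0.5126 0.1128 0.0129]
square_top [0.5838 0.0692 0.0762]
dome_top [0.4348 0.0423 0.3249]
ejector_top [0.4764 0.0843 0.2108]
```

Run:
```python
import cv2,numpy as np
a=cv2.imread('pics/top0.png')[130:290,160:340];b=cv2.imread('pics/side0.png')[120:280,180:360]
cv2.imwrite('pics/crop0.png',np.hstack([cv2.resize(x,(400,356),interpolation=3) for x in(a,b)]))
```

```text
(no output)
```

View pics/crop0.png

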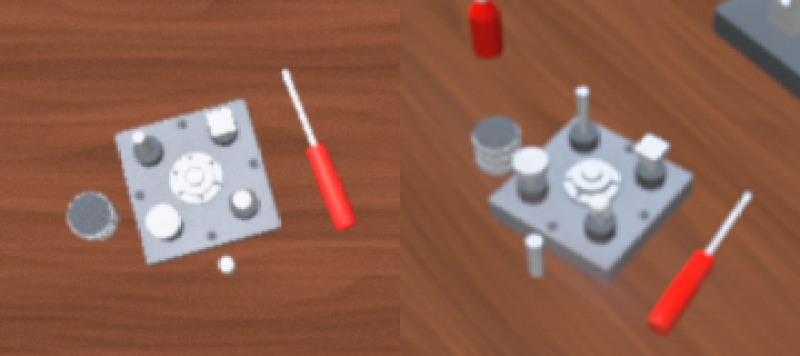

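View pics/side0.png

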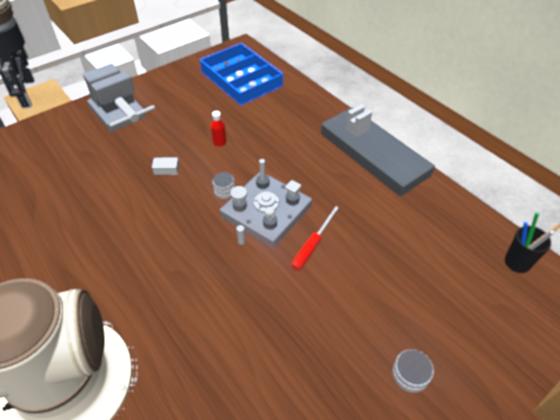

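The crop shows, in the top view (left half), the disc at lower left, the square at upper right, the dome at lower right and the ejector at upper left. In the side view the disc is at (238,195), the square at (291,187), the dome at (271,210) and the ejector at (262,165). Next I'll refine the positions with depth and fit them to the known 88 mm square.

Run:
```python
from h import *
np.set_printoptions(precision=4,suppress=True)
app={'disc':(.473,.122),'square':(.583,.067),'dome':(.502,.041),'ejector':(.564,.156)}
vv,uu=np.mgrid[:420,:560]; M={}
for c in('top','side'):
    d=np.load(c+'.npy'); i=imaging.camera_info(c); f=210/np.tan(np.radians(i['vertical_fov']/2))
    P=np.stack([(uu-i['cx'])/f*d,(vv-i['cy'])/f*d,d],-1)@np.array(i['extrinsics'])[:3,:3].T+np.array(i['extrinsics'])[:3,3]
    for n,a in app.items():
        lo=.098 if n=='ejector' else .074
        m=(np.hypot(P[...,0]-a[0],P[...,1]-a[1])<.03)&(P[...,2]>lo)&(P[...,2]<.125)&(d>0)
        q=P[m]; c0=(q[:,:2].min(0)+q[:,:2].max(0))/2 if len(q) else 0
        print(c,n,m.sum(),q.mean(0),c0,np.median(q[:,2]),q[:,2].max()); M.setdefault(n,[]).append(q.mean(0)[:2])
t={'disc':(-1,1),'square':(1,-1),'dome':(-1,-1),'ejector':(1,1)}
for k in(0,1,None):
    A=np.array([np.mean(M[n],0) if k is None else M[n][k] for n in t]);B=np.array(list(t.values()))*.044
    a0=A.mean(0);U,S,Vt=np.linalg.svd((A-a0).T@B);R=U@Vt
    F=B@R.T+a0;print(k,'yaw',np.degrees(np.arctan2(R[1,0],R[0,0])),'res mm',(A-F).round(4)*1e3);print(dict(zip(t,F)))
```

```text
top disc 180 [0.477  0.1265 0.0804] [0.4774 0.1268] 0.08027381517797849 0.08488753525480797
top square 118 [0.5852 0.066  0.0799] [0.5853 0.0664] 0.07999913691599403 0.08434315402883308
top dome 62 [0.5009 0.0418 0.0794] [0.5015 0.0418] 0.07975338022930895 0.08553384200620484
top ejector 25 [0.5611 0.1501 0.1077] [0.5618 0.1502] 0.10911743549644481 0.11203114825548754
side disc 181 [0.4759 0.1248 0.0815] [0.4769 0.1259] 0.08182555254484014 0.08709395865156155
side square 129 [0.5845 0.0644 0.081 ] [0.5847 0.0654] 0.08138847613467559 0.08685868168476363
side dome 71 [0.4999 0.0398 0.0805] [0.5015 0.0414] 0.08078289943409678 0.08689268768383684
side ejector 32 [0.5607 0.1498 0.1065] [0.562 0.151] 0.10727791741065684 0.11274863173255234
0 yaw 15.858785447617171 res mm [[ 0.3  0.1]
 [-0.2  0.2]
 [ 0.1  0. ]
 [-0.3 -0.3]]
{'disc': array([0.4767, 0.1264]), 'square': array([0.5854, 0.0658]), 'dome': array([0.5008, 0.0418]), 'ejector': array([0.5614, 0.1505])}
1 yaw 16.000911076646933 res mm [[ 0.  -0.1]
 [-0.2 -0.1]
 [-0.2 -0.5]
 [ 0.3  0.7]]
{'disc': array([0.4758, 0.1248]), 'square': array([0.5847, 0.0645]), 'dome': array([0.5001, 0.0403]), 'ejector': array([0.5604, 0.1491])}
None yaw 15.930141251631978 res mm [[ 0.2  0. ]
 [-0.2  0. ]
 [-0.  -0.2]
 [-0.   0.2]]
{'disc': array([0.4763, 0.1256]), 'square': array([0.585 , 0.0652]), 'dome': array([0.5004, 0.041 ]), 'ejector': array([0.5609, 0.1498])}
```

```bash
python3 -m jog '[{"rotation":[0,0,0],"translation":[22,-32,0],"grip":0},{"rotation":[0,0,0],"translation":[50,-72,0],"grip":0},{"rotation":[0,0,0],"translation":[77,-110,0],"grip":0},{"rotation":[0,0,0],"translation":[104,-149,0],"grip":0},{"rotation":[0,0,0],"translation":[131,-188,0],"grip":0},{"rotation":[0,0,0],"translation":[158,-227,0],"grip":0},{"rotation":[0,0,0],"translation":[185,-265,0],"grip":0},{"rotation":[0,0,0],"translation":[212,-304,0],"grip":0},{"rotation":[0,0,0],"translation":[239,-343,0],"grip":0},{"rotation":[0,0,0],"translation":[258,-370,0],"grip":0},{"rotation":[0,0,0],"translation":[267.4,-382.9,0],"grip":0},{"rotation":[0,0,0],"translation":[267.4,-382.9,0],"grip":0},{"rotation":[0,0,0],"translation":[267.4,-382.9,-30],"grip":0},{"rotation":[0,0,0],"translation":[267.4,-382.9,-60],"grip":0},{"rotation":[0,0,0],"translation":[267.4,-382.9,-80],"grip":0},{"rotation":[0,0,0],"translation":[267.4,-382.9,-90],"grip":0},{"rotation":[0,0,0],"translation":[267.4,-382.9,-95],"grip":0},{"rotation":[0,0,0],"translation":[267.4,-382.9,-95],"grip":0},{"rotation":[0,0,0],"translation":[267.4,-382.9,-95],"grip":0},{"rotation":[0,0,0],"translation":[267.4,-382.9,-95],"grip":0}]' 20
python3 - <<'E'
from h import *
a=[]
for c in('side','wrist'):
    im,d=imaging.camera(c); a.append(cv2.resize(im[120:280,180:360,::-1],(450,400),interpolation=3) if c=='side' else cv2.resize(im[...,::-1],(350,400)))
cv2.imwrite('pics/c1.png',np.hstack(a))
E
```

```text
time: 2.5
ee_pos: [0.4769, 0.126, 0.1155]
tcp_rot: [179.9, 0.1, 157.7]
wrist_force: [-0.4, -0.3, -0.7]
opening: 0.0001
grasp_force: 0.0
```

View pics/c1.png

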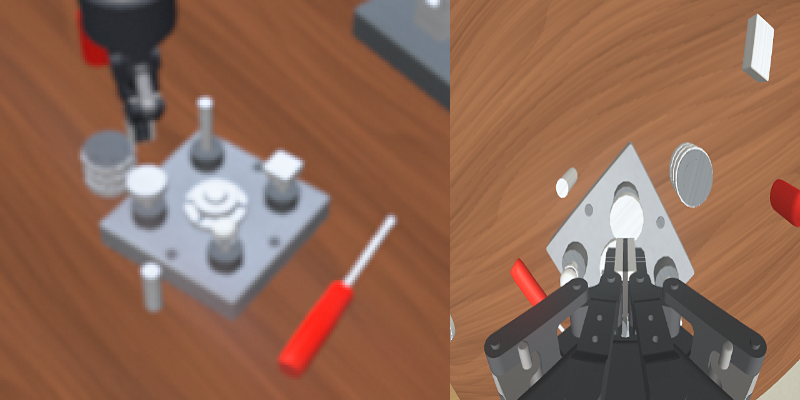

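The tips hang right over the disc: in the side half the fingertip is at (145,135) and the disc at (148,178). In the wrist half the tips point at the disc at (625,215). The knuckles are clear of the ejector. I'll descend gently.

```bash
python3 -m jog '[{"rotation":[0,0,0],"translation":[-0.5,-0.4,-10],"grip":0},{"rotation":[0,0,0],"translation":[-0.5,-0.4,-20],"grip":0},{"rotation":[0,0,0],"translation":[-0.5,-0.4,-25],"grip":0},{"rotation":[0,0,0],"translation":[-0.5,-0.4,-28],"grip":0},{"rotation":[0,0,0],"translation":[-0.5,-0.4,-31],"grip":0},{"rotation":[0,0,0],"translation":[-0.5,-0.4,-33],"grip":0},{"rotation":[0,0,0],"translation":[-0.5,-0.4,-34],"grip":0},{"rotation":[0,0,0],"translation":[-0.5,-0.4,-35],"grip":0},{"rotation":[0,0,0],"translation":[-0.5,-0.4,-36],"grip":0},{"rotation":[0,0,0],"translation":[-0.5,-0.4,-37],"grip":0},{"rotation":[0,0,0],"translation":[-0.5,-0.4,-38],"grip":0},{"rotation":[0,0,0],"translation":[-0.5,-0.4,-38],"grip":0},{"rotation":[0,0,0],"translation":[-0.5,-0.4,-38],"grip":0}]'
```

```text
time: 3.9
ee_pos: [0.4759, 0.1254, 0.0765]
tcp_rot: [180.0, 0.0, 157.7]
wrist_force: [0.3, 0.6, -0.3]
opening: -0.0003
grasp_force: 0.0
```

```bash
python3 -m jog '[{"rotation":[0,0,0],"translation":[0,0,-1],"grip":0},{"rotation":[0,0,0],"translation":[0,0,-2],"grip":0},{"rotation":[0,0,0],"translation":[0,0,-2],"grip":0},{"rotation":[0,0,0],"translation":[0,0,-2],"grip":0}]'
python3 - <<'E'
from h import *
for k in range(3): print(np.round(readout.get_obs()['wrist_force'],2),readout.get_obs()['ee_pos'][2]);im,d=imaging.camera('side')
cv2.imwrite('pics/c2.png',cv2.resize(im[150:250,200:320,::-1],(720,600),interpolation=3))
E
```

```text
time: 4.3
ee_pos: [0.4759, 0.1254, 0.0744]
tcp_rot: [-180.0, -0.0, 157.7]
wrist_force: [-0.5, -0.8, -0.1]
opening: -0.0001
grasp_force: 0.0
[-0.51 -0.8  -0.14] 0.07444664638401888
[-0.84 -0.43 -0.4 ] 0.07448221569742688
[ 0.22  0.21 -0.61] 0.0744857690109206
```

View pics/c2.png

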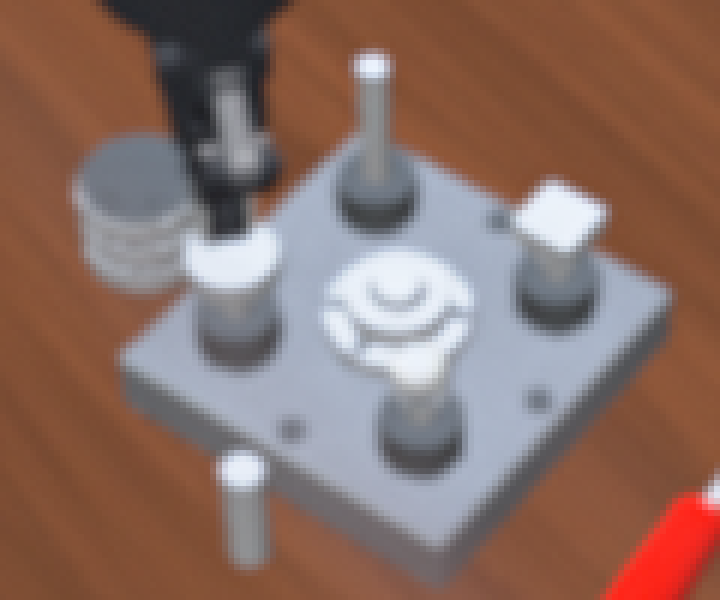

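The fingertips are on or just above the disc, near (228,235). I'll check the disc's height against the other heads.

```bash
cat >> h.py <<'E'
def heads(c='side'):
    imaging.camera(c); _,d=imaging.camera(c); vv,uu=np.mgrid[:420,:560]
    i=imaging.camera_info(c); f=210/np.tan(np.radians(i['vertical_fov']/2)); E=np.array(i['extrinsics'])
    P=np.stack([(uu-i['cx'])/f*d,(vv-i['cy'])/f*d,d],-1)@E[:3,:3].T+E[:3,3]
    d0=np.load(c+'.npy'); P0=np.stack([(uu-i['cx'])/f*d0,(vv-i['cy'])/f*d0,d0],-1)@E[:3,:3].T+E[:3,3]
    for n,a in {'disc':(.4763,.1256),'square':(.585,.0652),'dome':(.5004,.041),'ejector':(.561,.15)}.items():
        g=lambda P:[ (lambda q:(len(q),round(float(np.median(q)),4)))(P[...,2][(np.hypot(P[...,0]-a[0],P[...,1]-a[1])<.014)&(P[...,2]>.055)&(P[...,2]<(.088 if n!='ejector' else .13))])]
        print(c,n,'before',g(P0),'now',g(P))
E
python3 -c "
from h import *
heads()"
```

```text
side disc before [(93, 0.0823)] now [(88, 0.0817)]
side square before [(120, 0.0809)] now [(120, 0.0813)]
side dome before [(95, 0.0798)] now [(98, 0.0795)]
side ejector before [(97, 0.0869)] now [(98, 0.0867)]
```

Run:
```python
from h import *
im,d=imaging.camera('side'); top,_=imaging.camera('top')
b=cv2.imread('pics/side0.png')
c=[cv2.resize(x[175:225,220:260],(400,500),interpolation=0) for x in(b,im[...,::-1])]
cv2.imwrite('pics/c3.png',np.hstack(c))
```

```text
(no output)
```

View pics/c3.png

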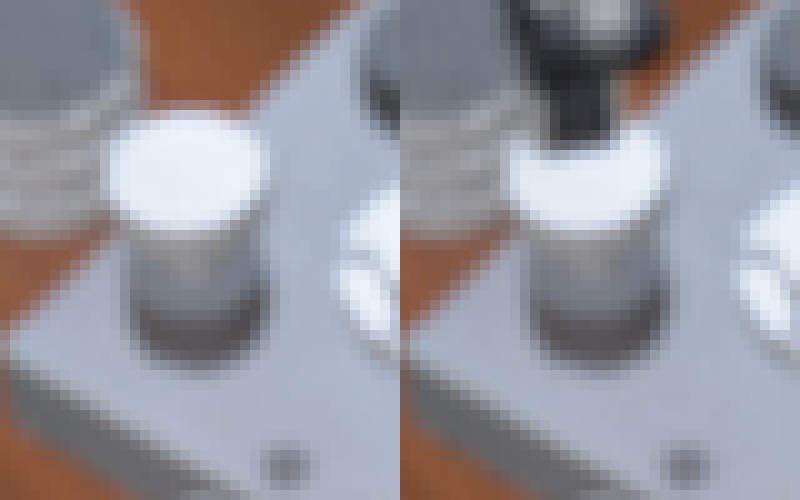

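The disc has not moved: its front rim is at row 230 in both halves. The dark fingertip ends at (580,155), above the disc. I'll measure the tip height from depth.

Run:
```python
from h import *
np.set_printoptions(precision=1,suppress=True,linewidth=150)
im,d=imaging.camera('side'); d0=np.load('side.npy')
for v in range(178,200):
    print(v,*[ '%d,%d,%d|%d'%(*(world('side',u,v,d[v,u])*1e3),world('side',u,v,d0[v,u])[2]*1e3) for u in (234,236,238,240,242)])
print(readout.get_obs()['wrist_force'],readout.get_obs()['ee_pos'])
```

```text
178 442,76,191|866 445,74,190|0 449,73,188|3 452,70,190|1 456,69,188|0
179 442,76,188|0 443,72,191|1 447,70,189|3 451,70,187|1 455,68,186|1
180 441,75,187|0 444,73,186|0 448,71,186|2 451,69,185|4 455,68,184|0
181 442,77,182|1 444,73,183|3 446,70,185|1 452,72,179|2 458,73,175|1
182 442,79,177|1 445,76,178|0 453,81,168|0 458,82,164|1 468,90,151|-1
183 447,86,165|1 454,90,157|-2 463,98,144|1 475,110,127|1 540,206,5|0
184 453,97,149|1 468,114,125|-2 471,112,124|3 476,112,122|2 539,206,2|2
185 463,115,124|0 467,114,122|0 472,114,119|3 476,111,119|1 536,201,4|-1
186 462,113,123|1 467,114,119|0 471,113,117|0 475,110,118|0 536,201,0|1
187 463,117,116|0 466,113,117|80 471,113,114|81 476,113,111|80 533,196,3|0
188 462,114,116|85 468,117,110|81 471,112,112|81 475,111,110|82 492,131,82|83
189 464,119,107|81 467,116,108|83 470,111,110|84 475,112,106|82 490,129,82|83
190 464,119,104|83 468,117,103|80 474,119,97|81 485,129,82|82 488,125,83|83
191 465,121,99|82 476,131,82|81 481,132,79|81 483,125,83|84 487,124,81|84
192 470,131,83|81 475,131,80|80 479,128,80|80 481,123,83|82 484,120,83|82
193 469,129,82|80 472,125,84|80 477,125,81|82 480,122,81|83 483,118,83|81
194 467,127,82|81 470,123,83|84 475,122,81|82 478,119,82|83 482,116,82|82
195 465,123,83|83 469,122,82|87 472,118,83|80 477,117,81|82 480,114,82|82
196 464,122,82|82 469,122,79|84 470,115,84|82 475,115,80|82 478,111,82|84
197 463,120,81|83 466,117,82|83 470,115,81|82 474,113,80|85 477,109,81|83
198 462,119,80|81 464,115,82|80 468,112,82|82 472,110,80|81 476,108,79|79
199 462,120,75|77 466,117,75|77 467,111,80|76 472,111,76|77 477,110,74|73
[ 0.1  0.1 -0.2] [0.5 0.1 0.1]
```

The visible fingertip stands at about z = 0.096, roughly 20 mm higher than the reported TCP, so there is no contact yet. I'll go on in small steps and watch the force.

```bash
python3 -m jog '[{"rotation":[0,0,0],"translation":[0,0,-2],"grip":0},{"rotation":[0,0,0],"translation":[0,0,-4],"grip":0},{"rotation":[0,0,0],"translation":[0,0,-6],"grip":0},{"rotation":[0,0,0],"translation":[0,0,-8],"grip":0},{"rotation":[0,0,0],"translation":[0,0,-8],"grip":0}]'
python3 - <<'E'
from h import *
im,d=imaging.camera('side')
for v in range(186,198):
    print(v,*['%d,%d,%d'%tuple(world('side',u,v,d[v,u])*1e3) for u in (234,236,238,240,242)])
E
```

```text
time: 5.2
ee_pos: [0.4757, 0.1254, 0.0661]
tcp_rot: [-180.0, -0.0, 157.7]
wrist_force: [-0.4, -0.3, -0.6]
opening: 0.0001
grasp_force: 0.0
186 446,86,157 457,97,140 463,99,135 475,111,117 536,202,0
187 454,101,135 467,114,116 471,112,116 474,110,115 533,196,3
188 462,115,115 467,115,112 470,111,113 475,111,110 492,130,83
189 462,115,113 467,115,109 470,112,110 474,110,109 491,130,80
190 465,120,103 467,116,105 472,115,102 474,110,105 488,125,83
191 464,119,101 466,114,104 471,114,101 474,112,100 486,123,83
192 465,123,94 466,115,100 470,114,98 475,114,95 484,120,83
193 465,122,92 467,116,95 476,123,84 480,121,82 482,117,84
194 468,127,81 470,123,83 476,124,79 479,120,80 482,116,81
195 466,126,80 470,123,81 473,119,82 475,115,84 480,114,81
196 464,122,82 467,118,83 471,116,83 473,112,85 477,110,83
197 462,119,83 466,117,82 470,115,81 473,112,81 478,111,79
```

```bash
J='python3 -m jog'; python3 -m jog '[{"rotation":[0,0,0],"translation":[0,0,-1],"grip":0},{"rotation":[0,0,0],"translation":[0,0,-2],"grip":0},{"rotation":[0,0,0],"translation":[0,0,-3],"grip":0},{"rotation":[0,0,0],"translation":[0,0,-3],"grip":0}]' | egrep 'ee_pos|force'
python3 -m jog '[{"rotation":[0,0,0],"translation":[0,0,-1],"grip":0},{"rotation":[0,0,0],"translation":[0,0,-2],"grip":0},{"rotation":[0,0,0],"translation":[0,0,-2],"grip":0}]' | egrep 'ee_pos|force'
python3 -m jog '[{"rotation":[0,0,0],"translation":[0,0,-1],"grip":0},{"rotation":[0,0,0],"translation":[0,0,-2],"grip":0},{"rotation":[0,0,0],"translation":[0,0,-2],"grip":0}]' | egrep 'ee_pos|force'
```

```text
ee_pos: [0.4758, 0.1254, 0.0633]
wrist_force: [-0.6, 0.5, -0.4]
grasp_force: 0.0
ee_pos: [0.4758, 0.1254, 0.0613]
wrist_force: [-0.2, -0.1, -0.4]
grasp_force: 0.0
ee_pos: [0.4759, 0.1255, 0.0595]
wrist_force: [-0.0, 0.0, 1.6]
grasp_force: 0.7
```

Contact is at a TCP of about 0.060, so home should come after roughly 9–12 mm more.

```bash
python3 -m jog '[{"rotation":[0,0,0],"translation":[0,0,-1],"grip":0},{"rotation":[0,0,0],"translation":[0,0,-2],"grip":0},{"rotation":[0,0,0],"translation":[0,0,-2],"grip":0}]' | egrep 'ee_pos|force'
python3 -m jog '[{"rotation":[0,0,0],"translation":[0,0,-1],"grip":0},{"rotation":[0,0,0],"translation":[0,0,-2],"grip":0},{"rotation":[0,0,0],"translation":[0,0,-2],"grip":0}]' | egrep 'ee_pos|force'
python3 -m jog '[{"rotation":[0,0,0],"translation":[0,0,-1],"grip":0},{"rotation":[0,0,0],"translation":[0,0,-2],"grip":0},{"rotation":[0,0,0],"translation":[0,0,-2],"grip":0}]' | egrep 'ee_pos|force'
```

```text
ee_pos: [0.4759, 0.1255, 0.0574]
wrist_force: [0.3, -0.3, 1.6]
grasp_force: 0.9
ee_pos: [0.476, 0.1255, 0.0554]
wrist_force: [-0.6, -0.1, 2.0]
grasp_force: 0.9
ee_pos: [0.4759, 0.1254, 0.0533]
wrist_force: [-0.6, 0.1, 1.6]
grasp_force: 0.9
```

```bash
python3 -m jog '[{"rotation":[0,0,0],"translation":[0,0,-1],"grip":0},{"rotation":[0,0,0],"translation":[0,0,-2],"grip":0},{"rotation":[0,0,0],"translation":[0,0,-2],"grip":0}]' | egrep 'ee_pos|force'
python3 -m jog '[{"rotation":[0,0,0],"translation":[0,0,-1],"grip":0},{"rotation":[0,0,0],"translation":[0,0,-1],"grip":0}]' | egrep 'ee_pos|force'
python3 -m jog '[{"rotation":[0,0,0],"translation":[0,0,-1],"grip":0},{"rotation":[0,0,0],"translation":[0,0,-1],"grip":0}]' | egrep 'time|ee_pos|force'
```

```text
ee_pos: [0.4759, 0.1254, 0.0513]
wrist_force: [0.8, 0.3, 1.2]
grasp_force: 0.9
ee_pos: [0.4759, 0.1254, 0.0504]
wrist_force: [0.5, -0.2, 1.2]
grasp_force: 0.9
time: 7.85
ee_pos: [0.4759, 0.1255, 0.0494]
wrist_force: [1.6, 0.1, 2.5]
grasp_force: 0.9
```

```bash
python3 -m jog '[{"rotation":[0,0,0],"translation":[0,0,-1],"grip":0},{"rotation":[0,0,0],"translation":[0,0,-1],"grip":0}]' | egrep 'ee_pos|force'
python3 -m jog '[{"rotation":[0,0,0],"translation":[0,0,-1],"grip":0},{"rotation":[0,0,0],"translation":[0,0,-1],"grip":0}]' | egrep 'time|ee_pos|force'
```

```text
ee_pos: [0.4759, 0.1255, 0.0485]
wrist_force: [-0.2, 0.6, 4.0]
grasp_force: 1.7
time: 8.25
ee_pos: [0.476, 0.1255, 0.0478]
wrist_force: [-1.0, -0.2, 7.4]
grasp_force: 3.3
```

The disc is home: the force now climbs at about 5 N/mm, from 2.5 to 4.0 to 7.4 N. Lift, cross to the square, then come down to just above it.

```bash
python3 -m jog '[{"rotation":[0,0,0],"translation":[0,0,3],"grip":0},{"rotation":[0,0,0],"translation":[0,0,15],"grip":0},{"rotation":[0,0,0],"translation":[0,0,40],"grip":0},{"rotation":[0,0,0],"translation":[0,0,60],"grip":0},{"rotation":[0,0,0],"translation":[15,-8,60],"grip":0},{"rotation":[0,0,0],"translation":[40,-22,60],"grip":0},{"rotation":[0,0,0],"translation":[70,-39,60],"grip":0},{"rotation":[0,0,0],"translation":[95,-53,60],"grip":0},{"rotation":[0,0,0],"translation":[107,-59,60],"grip":0},{"rotation":[0,0,0],"translation":[109,-60.3,60],"grip":0},{"rotation":[0,0,0],"translation":[109,-60.3,50],"grip":0},{"rotation":[0,0,0],"translation":[109,-60.3,35],"grip":0},{"rotation":[0,0,0],"translation":[109,-60.3,24],"grip":0},{"rotation":[0,0,0],"translation":[109,-60.3,19],"grip":0},{"rotation":[0,0,0],"translation":[109,-60.3,17],"grip":0},{"rotation":[0,0,0],"translation":[109,-60.3,17],"grip":0},{"rotation":[0,0,0],"translation":[109,-60.3,17],"grip":0}]'
python3 - <<'E'
from h import *
heads(); im,d=imaging.camera('side')
cv2.imwrite('pics/c4.png',cv2.resize(im[150:250,200:320,::-1],(720,600),interpolation=3))
E
```

```text
time: 9.95
ee_pos: [0.5851, 0.0652, 0.065]
tcp_rot: [180.0, 0.0, 157.7]
wrist_force: [0.2, 0.4, 0.7]
opening: 0.0002
grasp_force: 0.0
side disc before [(93, 0.0823)] now [(92, 0.0716)]
side square before [(120, 0.0809)] now [(82, 0.0795)]
side dome before [(95, 0.0798)] now [(98, 0.08)]
side ejector before [(97, 0.0869)] now [(96, 0.0876)]
```

View pics/c4.png

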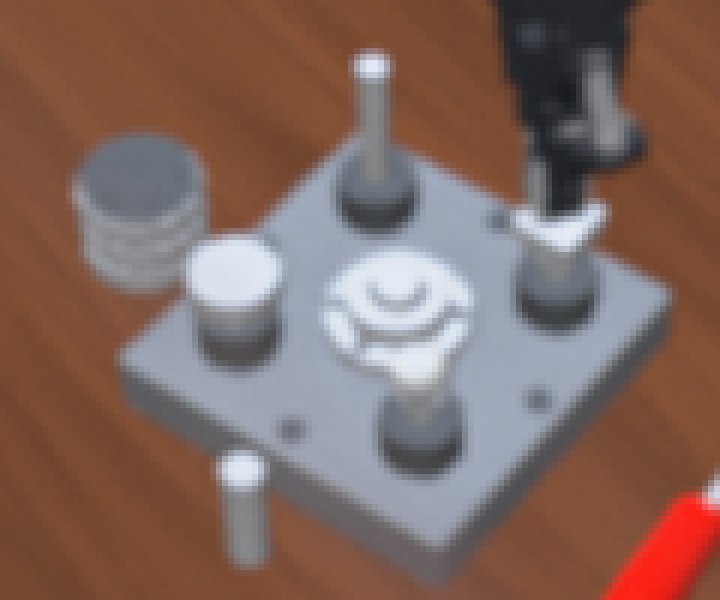

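The disc is down at (235,270), with its top at 71.6 mm, which is home. The tip is over the middle of the square head at (560,215). Now I'll press the square.

```bash
python3 -m jog '[{"rotation":[0,0,0],"translation":[0,0,-1.5],"grip":0},{"rotation":[0,0,0],"translation":[0,0,-3],"grip":0},{"rotation":[0,0,0],"translation":[0,0,-4.5],"grip":0},{"rotation":[0,0,0],"translation":[0,0,-6],"grip":0},{"rotation":[0,0,0],"translation":[0,0,-7],"grip":0},{"rotation":[0,0,0],"translation":[0,0,-8],"grip":0},{"rotation":[0,0,0],"translation":[0,0,-9],"grip":0},{"rotation":[0,0,0],"translation":[0,0,-10],"grip":0},{"rotation":[0,0,0],"translation":[0,0,-10],"grip":0}]'|egrep 'ee_pos|force'
python3 -m jog '[{"rotation":[0,0,0],"translation":[0,0,-1],"grip":0},{"rotation":[0,0,0],"translation":[0,0,-2],"grip":0},{"rotation":[0,0,0],"translation":[0,0,-3],"grip":0},{"rotation":[0,0,0],"translation":[0,0,-4],"grip":0},{"rotation":[0,0,0],"translation":[0,0,-4],"grip":0}]'|egrep 'time|ee_pos|force'
```

```text
ee_pos: [0.5849, 0.0651, 0.0543]
wrist_force: [-0.6, -0.0, 2.6]
grasp_force: 0.9
time: 11.5
ee_pos: [0.5849, 0.0651, 0.0503]
wrist_force: [-0.8, -0.2, 2.0]
grasp_force: 0.8
```

```bash
python3 -m jog '[{"rotation":[0,0,0],"translation":[0,0,-1],"grip":0},{"rotation":[0,0,0],"translation":[0,0,-1.5],"grip":0},{"rotation":[0,0,0],"translation":[0,0,-1.5],"grip":0}]'|egrep 'ee_pos|force'
python3 -m jog '[{"rotation":[0,0,0],"translation":[0,0,-1],"grip":0},{"rotation":[0,0,0],"translation":[0,0,-1],"grip":0},{"rotation":[0,0,0],"translation":[0,0,-1],"grip":0}]'|egrep 'time|ee_pos|force'
```

```text
ee_pos: [0.5849, 0.0651, 0.0489]
wrist_force: [-0.3, -0.6, 2.2]
grasp_force: 0.9
time: 12.1
ee_pos: [0.5849, 0.0651, 0.0483]
wrist_force: [-1.7, -0.7, 5.4]
grasp_force: 2.3
```

```bash
python3 -m jog '[{"rotation":[0,0,0],"translation":[0,0,-0.6],"grip":0},{"rotation":[0,0,0],"translation":[0,0,-0.6],"grip":0},{"rotation":[0,0,0],"translation":[0,0,-0.6],"grip":0}]'|egrep 'time|ee_pos|force'
```

```text
time: 12.4
ee_pos: [0.585, 0.0651, 0.0479]
wrist_force: [-1.9, -1.1, 6.4]
grasp_force: 3.3
```

The square is home, at the same height and force as the disc. On to the dome.

```bash
python3 -m jog '[{"rotation":[0,0,0],"translation":[0,0,3],"grip":0},{"rotation":[0,0,0],"translation":[0,0,15],"grip":0},{"rotation":[0,0,0],"translation":[0,0,40],"grip":0},{"rotation":[0,0,0],"translation":[0,0,50],"grip":0},{"rotation":[0,0,0],"translation":[-12,-3.5,50],"grip":0},{"rotation":[0,0,0],"translation":[-35,-10,50],"grip":0},{"rotation":[0,0,0],"translation":[-60,-17,50],"grip":0},{"rotation":[0,0,0],"translation":[-80,-23,50],"grip":0},{"rotation":[0,0,0],"translation":[-84.6,-24.1,50],"grip":0},{"rotation":[0,0,0],"translation":[-84.6,-24.1,45],"grip":0},{"rotation":[0,0,0],"translation":[-84.6,-24.1,30],"grip":0},{"rotation":[0,0,0],"translation":[-84.6,-24.1,22],"grip":0},{"rotation":[0,0,0],"translation":[-84.6,-24.1,18],"grip":0},{"rotation":[0,0,0],"translation":[-84.6,-24.1,17],"grip":0},{"rotation":[0,0,0],"translation":[-84.6,-24.1,17],"grip":0},{"rotation":[0,0,0],"translation":[-84.6,-24.1,17],"grip":0}]'
python3 - <<'E'
from h import *
heads(); im,d=imaging.camera('side')
cv2.imwrite('pics/c5.png',cv2.resize(im[150:250,200:320,::-1],(720,600),interpolation=3))
E
```

```text
time: 14.0
ee_pos: [0.5006, 0.0411, 0.0647]
tcp_rot: [180.0, 0.0, 157.7]
wrist_force: [-0.5, -0.1, -0.5]
opening: -0.0003
grasp_force: 0.0
side disc before [(93, 0.0823)] now [(95, 0.0716)]
side square before [(120, 0.0809)] now [(106, 0.071)]
side dome before [(95, 0.0798)] now [(69, 0.0752)]
side ejector before [(97, 0.0869)] now [(0, nan)]
  return _methods._mean(a, axis=axis, dtype=dtype,
  ret = ret.dtype.type(ret / rcount)
```

View pics/c5.png

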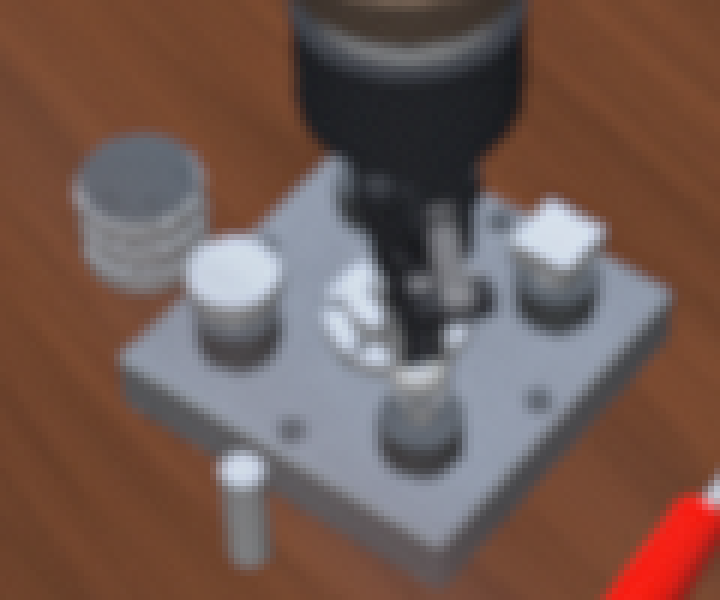

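The disc at (235,270) and the square at (557,235) are both at 71 mm, home. The tip is centred over the dome at (420,365).

```bash
python3 -m jog '[{"rotation":[0,0,0],"translation":[0,0,-1.5],"grip":0},{"rotation":[0,0,0],"translation":[0,0,-3],"grip":0},{"rotation":[0,0,0],"translation":[0,0,-4.5],"grip":0},{"rotation":[0,0,0],"translation":[0,0,-6],"grip":0},{"rotation":[0,0,0],"translation":[0,0,-7],"grip":0},{"rotation":[0,0,0],"translation":[0,0,-8],"grip":0},{"rotation":[0,0,0],"translation":[0,0,-9],"grip":0},{"rotation":[0,0,0],"translation":[0,0,-10],"grip":0},{"rotation":[0,0,0],"translation":[0,0,-10],"grip":0}]'|egrep 'ee_pos|force'
python3 -m jog '[{"rotation":[0,0,0],"translation":[0,0,-1],"grip":0},{"rotation":[0,0,0],"translation":[0,0,-2],"grip":0},{"rotation":[0,0,0],"translation":[0,0,-3],"grip":0},{"rotation":[0,0,0],"translation":[0,0,-4],"grip":0},{"rotation":[0,0,0],"translation":[0,0,-4],"grip":0}]'|egrep 'time|ee_pos|force'
```

```text
ee_pos: [0.5004, 0.041, 0.0543]
wrist_force: [-0.3, -0.2, 1.6]
grasp_force: 0.9
time: 15.55
ee_pos: [0.5003, 0.041, 0.0502]
wrist_force: [0.5, -0.4, 1.8]
grasp_force: 0.8
```

```bash
python3 -m jog '[{"rotation":[0,0,0],"translation":[0,0,-1],"grip":0},{"rotation":[0,0,0],"translation":[0,0,-1.5],"grip":0},{"rotation":[0,0,0],"translation":[0,0,-1.5],"grip":0}]'|egrep 'ee_pos|force'
python3 -m jog '[{"rotation":[0,0,0],"translation":[0,0,-1],"grip":0},{"rotation":[0,0,0],"translation":[0,0,-1],"grip":0},{"rotation":[0,0,0],"translation":[0,0,-1],"grip":0}]'|egrep 'time|ee_pos|force'
```

```text
ee_pos: [0.5003, 0.041, 0.0488]
wrist_force: [-0.7, 1.2, 1.9]
grasp_force: 0.9
time: 16.15
ee_pos: [0.5004, 0.041, 0.0482]
wrist_force: [-0.7, -0.2, 5.3]
grasp_force: 2.3
```

```bash
python3 -m jog '[{"rotation":[0,0,0],"translation":[0,0,-0.6],"grip":0},{"rotation":[0,0,0],"translation":[0,0,-0.6],"grip":0},{"rotation":[0,0,0],"translation":[0,0,-0.6],"grip":0}]'|egrep 'time|ee_pos|force'
python3 -m jog '[{"rotation":[0,0,0],"translation":[0,0,3],"grip":0},{"rotation":[0,0,0],"translation":[0,0,15],"grip":0},{"rotation":[0,0,0],"translation":[0,0,40],"grip":0},{"rotation":[0,0,0],"translation":[0,0,80],"grip":0},{"rotation":[0,0,0],"translation":[0,0,120],"grip":0},{"rotation":[0,0,0],"translation":[0,0,150],"grip":0},{"rotation":[0,0,0],"translation":[0,0,160],"grip":0},{"rotation":[0,0,0],"translation":[0,0,160],"grip":0},{"rotation":[0,0,0],"translation":[0,0,160],"grip":0}]'
python3 - <<'E'
from h import *
heads()
E
```

```text
time: 16.45
ee_pos: [0.5004, 0.041, 0.0477]
wrist_force: [-1.7, 0.7, 7.8]
grasp_force: 3.3
time: 17.35
ee_pos: [0.5, 0.041, 0.2061]
tcp_rot: [-180.0, -0.1, 157.7]
wrist_force: [0.4, -0.9, -0.3]
opening: 0.0001
grasp_force: 0.0
side disc before [(93, 0.0823)] now [(94, 0.0717)]
side square before [(120, 0.0809)] now [(114, 0.0712)]
side dome before [(95, 0.0798)] now [(79, 0.0682)]
side ejector before [(97, 0.0869)] now [(89, 0.0848)]
```

```bash
python3 -c "
from workcell import bot
print(bot.job_done())"
```

```text
the job is handed in; nothing more can be done
None
```

All three plungers went home in order (disc, square, dome) at about 6–8 N, the arm never went near the ejector pin or the loose things, and the job is handed in at about 17.5 s; the hand-in returned no verdict.

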